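# Punch the drill spot on an indexed panel blank

### The arm

A 6-joint arm with a two-finger parallel gripper is mounted at the origin on the work surface. World frame = base frame: x ahead of the robot, y to its left, z up, the work surface at z = 0. Lengths are in m, angles in degrees, forces in N, time in s.
With the tool pointing down it reaches from about 0.4 to 0.825 m from the base axis. Payload 7 kg.
Tool frame: the origin (TCP) lies midway between the tips of the shut fingers; the grasp point (between the pads) lies 19 mm behind it; z points along the fingers, y is the line along which they close (so a half turn about z gives the same grasp; the last joint's range is limited). The gripper opens to 88 mm and grips with 3 to 60 N. Pads are 19 mm wide; open, the fingers measure 130 mm over their backs; the gripper's body (78 mm by 193 mm) begins 47 mm behind the grasp point.
Start: joints at [83.314, 20.546, 0.682, 0, -70.136, -16.507], TCP at [0.266, 0.62, 0.227] pointing down, gripper open.
Joint ranges: [-176.03, 176.03], [-82.01, 121.73], [-58.28, 71.71], [-173.87, 95.51], [-174.79, -0.11], [-173.66, 173.66]. Speed limits (degrees/s): [136.94, 136.94, 172.46, 180, 180, 180].

### API

Orientations are given as [roll, pitch, yaw] about the fixed x, y, z axes, in that order (R = Rz(yaw) Ry(pitch) Rx(roll)).
In Python, from plant import telemetry, viewer, workorder gives the robot as it stands. The module is installed in compiled form; this text tells all that it offers.
- The arm moves only by the tool carry_out, never from a script. Its argument "rows" is a list of rows, each a list of 6 numbers: the shift along the tool's x, y, z in m, then the turn, a rotation vector about the tool's x, y, z in rad. In form: [[tx, ty, tz, ax, ay, az], ...]. A call has 1 to 8 rows; each row is the pose to reach, as a shift and turn from the pose commanded when the call began, along the tool's axes at that moment; what a row does not reach only later rows make up. A row lasts 1/8 s, in which the tool goes at most 62.5 mm and 10.7 degrees, less where a joint would pass 70% of its speed; a pose out of reach is approached as far as the arm can. A call with a gripper value outside its range is refused whole. "grip" is the gripper's target within -1 to 1 (fully open at 1, half-way at 0, shut at -1), set as the call begins (left out, the last holds). The fingers move at their own pace and stop on an object; the grip force is fixed at half the most. Time passes only in rows, so rows that repeat a pose let the fingers close. It gives the time, the measured TCP pose, the force, the opening and the grip force at its end, in the units of the state.
- telemetry.get_obs(): the state, without advancing time (a new reading comes with each control period).
- viewer.snapshot(name): name is "scene" or "top" or "wrist"; returns the picture (420x560x3 uint8, red, green, blue); there is no depth.
- viewer.camera_info(name): a dict with "intrinsics" (3x3 intrinsics, pixels), "extrinsics" (4x4, takes a point from camera to world coordinates); the wrist camera has in their place "tool_from_camera" (4x4, takes a point from camera to tool coordinates, whose origin is the TCP and whose axes are the flange's). Camera axes: x right, y down, z forward; pixel columns grow to the right and rows downward; lengths in m; the calibration is good to about 2 mm. A picture is of the moment at which its call begins: read the wrist's pose just before it. camera_info takes no time and is no camera call.
- workorder.close_job(): hands the job in; it is judged then, once.
The state is a dict: "clock": time; "joint_pos": joint angles; "qvel": joint speeds; "tau": joint torques, N m; "tool_pos": TCP position; "orientation": TCP orientation; "force": force on the tool from outside, world axes, zero at the start; "moment": the same for the moment, N m; "opening": finger opening in m; "gripper_force": force on a finger pad.
Only numpy, scipy, OpenCV 4.12 (cv2) and the standard library are available. Lean on these libraries where they do the work, as an engineer would, in place of code of your own. Each camera call takes 0.05 s, during which the arm holds its last target. There are 200 camera calls.

### The job

Turn the round panel blank by its black knob until its red sector fills the window of the fixed frame. Then take the centre punch from its leaning stand, press it straight down on the white spot in the window until its spring snaps (never let it snap anywhere else), and put it back in the stand, fully home. Leave the blank as it was set, and the other things on the bench where they are.

Things in the scene. Friction and masses are not known exactly. Their poses are not given: they have to be found in the camera images.
- wheel (a joint): turning angle of the round aluminium panel blank (196 mm across, 12 mm thick, top face 44 mm above the bench) on its grey base, rad. 0 = red sector exactly centred in the window; it starts 0.6 to 1.35 and must be turned clockwise (seen from above) to 0. Stiff: about 0.25 N m, stays where it is left. The red sector is 31 degrees wide and fills the window within about 0.1 rad of 0.
- knob (a point): the black bar on the blank's axis by which it is turned; point at the bar's centre, 78 mm above the bench. Bar 56 mm long, 18 mm wide, 40 mm tall (58 to 98 mm above the bench), standing on a round hub 60 mm across whose top is 58 mm above the bench. Turns with the blank: x axis along the bar, pointing at the white spot's direction; z up.
- spot (a point): centre of the white spot (12 mm across, with a black dot in the middle) in the red sector, on the blank's top face (44.5 mm above the bench), 75 mm from the blank's axis. Turns with the blank. The grey base under the blank is 240 by 220 mm.
- window (a point): centre of the window in the fixed dark steel frame that bridges the blank's rim, at the frame's top, 55 mm above the bench. 75 mm from the blank's axis. Opening 30 mm (radially) by 28 mm; the frame is a 4 mm plate, its underside 7 mm above the blank, reaching 52 to 116 mm from the axis and 32 mm to either side; axes: x points radially out from the blank's axis, z up.
- punch_grip (a point): middle of the centre punch's red round grip (18 mm across, 54 mm long), the place to hold it. z is the punch's axis, away from the tip. A dark flange (34 mm across, 6 mm thick) lies below the grip: its upper face 27 mm below this point, its underside 33 mm below. Under it a steel barrel 22 mm across and 64 mm long, then the tip. The point of the tip is 123 mm below this point.
- punch_flange (a point): centre of the underside of the punch's flange, on its axis; coincides with seat when home, as at the start (the punch then leans 35 degrees). Whole punch 150 mm long, 0.23 to 0.33 kg
- punch_tip (a point): the point of the punch's tip (8 mm rod with a cone), 26 mm below the barrel when out (so the barrel stays above the frame when pressed); it slides 12 mm up into the barrel when pressed
- plunger (a joint): how far the tip is pushed in, m: 0 = out, 0.012 = fully in. Spring: 5 N at rest, rises to about 14 N at 4 mm, then gives way (snaps) and falls to about 5 N at 11 mm; it has snapped once past 8 mm. Comes out by itself when lifted.
- seat (a point): where the centre of the flange's underside rests when home: upper end of the stand's blue channel, 98 mm up, 12 mm towards +x from the centre of its base (150 x 100 x 12 mm). z points up along the channel, leaning 35 degrees from vertical (at yaw 0 towards the robot). Channel 50 mm long, 30 mm wide inside, open on its upper side (x); the flange rests on its end, the barrel on its floor.
- screwdriver: screwdriver lying near the stand, 190 mm long; leave alone
- tape_roll: yellow roll of tape lying flat beyond the stand, 90 mm across, 24 mm high; leave alone
- multimeter: orange hand multimeter lying flat, 160 by 78 by 36 mm; leave alone
- pcb: green circuit board lying flat, 150 by 110 mm; leave alone
- cleaner: white bottle with a red cap, 60 mm across, 170 mm tall; leave alone

How it is judged:
By the outcome, as a careful person would: the job done as asked, in the order asked, and still so for the second after the job is handed in, with the robot touching nothing.
It also fails if it takes over 72 s, if anything falls off the work surface, if the arm or the gripper's body presses on something with over 40 N, if the wrist force passes 120 N, or if a joint passes its speed limit or range.

## Working session

There is one attempt and no reset: what is moved stays moved. The work goes in short steps, Python scripts to look and compute and a tool call to move; the robot and the scene stay as the last step left them, time stands still between calls to the robot, and variables do not carry over. Pictures are saved under pics/ and viewed, at most 10 in all, crops included, and the job is handed in when it is done.

Besides the shell and the picture viewer there is one more tool, called after ">>>" as name([rows], argument=value, ...), one row to a line, values as JSON. carry_out: Moves the arm, as the interface text tells. Its arguments: {"type":"object","properties":{"rows":{"type":"array"},"grip":{"type":"number"}},"required":["rows"]}

```bash
mkdir -p pics
cat > h.py <<'E'
import numpy as np, cv2
from scipy.spatial.transform import Rotation as R
from plant import telemetry, viewer, workorder
def snap(n,f):
    im=viewer.snapshot(n); cv2.imwrite('pics/'+f,im[:,:,::-1]); return im
def tool():
    o=telemetry.get_obs(); T=np.eye(4); T[:3,:3]=R.from_euler('xyz',o['orientation'],degrees=True).as_matrix(); T[:3,3]=o['tool_pos']; return T
def cam(n):
    c=viewer.camera_info(n); K=np.array(c['intrinsics'])
    return K,(np.array(c['extrinsics']) if 'extrinsics' in c else tool()@np.array(c['tool_from_camera']))
def px2w(n,uv,z,KE=None):
    K,E=KE or cam(n); uv=np.atleast_2d(uv).astype(float); d=np.c_[uv,np.ones(len(uv))]@np.linalg.inv(K).T@E[:3,:3].T
    return E[:3,3]+d*((z-E[2,3])/d[:,2])[:,None]
def w2px(n,p,KE=None):
    K,E=KE or cam(n); p=(np.atleast_2d(p)-E[:3,3])@E[:3,:3]@K.T; return p[:,:2]/p[:,2:]
E
python3 - <<'E'
from h import *
np.set_printoptions(precision=4,suppress=True)
a=snap('scene','s0.png');b=snap('top','t0.png')
cv2.imwrite('pics/t0b.png',cv2.resize(b[:,:,::-1],(800,600),interpolation=cv2.INTER_CUBIC))
print(telemetry.get_obs())
for n in('top','scene','wrist'):print(cam(n))
E
```

```text
{'clock': 0.1, 'joint_pos': array([ 83.3151,  20.5881,   0.6404,  -0.0172, -70.1375, -16.5085]), 'qvel': array([-0.0193, -0.0616,  0.0651,  0.0243,  0.0486,  0.0066]), 'tau': array([ -0.0017, -58.4161,  29.3749,   7.0156,   0.0101,  -0.0001]), 'tool_pos': array([0.2657, 0.62  , 0.2257]), 'orientation': array([179.9138,  -0.0086, -23.1992]), 'force': array([ 0.5333,  0.0227, -0.6066]), 'moment': array([-0.0103,  0.0115, -0.0374]), 'gripper_force': 0.0, 'opening': 0.08776652226226406}
(array([[405.231 ,   0.    , 272.8332],
       [  0.    , 405.231 , 216.6103],
       [  0.    ,   0.    ,   1.    ]]), array([[ 0.0039, -0.9971,  0.0755,  0.5003],
       [-0.9999, -0.003 ,  0.0126, -0.0143],
       [-0.0124, -0.0756, -0.9971,  1.3179],
       [ 0.    ,  0.    ,  0.    ,  1.    ]]))
(array([[413.0653,   0.    , 287.4184],
       [  0.    , 413.0653, 206.1345],
       [  0.    ,   0.    ,   1.    ]]), array([[ 0.6025,  0.536 , -0.5914,  1.2486],
       [ 0.7979, -0.4194,  0.4329, -0.4869],
       [-0.016 , -0.7327, -0.6804,  0.8956],
       [ 0.    ,  0.    ,  0.    ,  1.    ]]))
(array([[373.357 ,   0.    , 280.4506],
       [  0.    , 373.357 , 204.6356],
       [  0.    ,   0.    ,   1.    ]]), array([[-0.394 , -0.8823, -0.2576,  0.3349],
       [-0.9191,  0.3788,  0.1083,  0.5901],
       [ 0.002 ,  0.2794, -0.9602,  0.3839],
       [ 0.    ,  0.    ,  0.    ,  1.    ]]))
```

View pics/t0b.png

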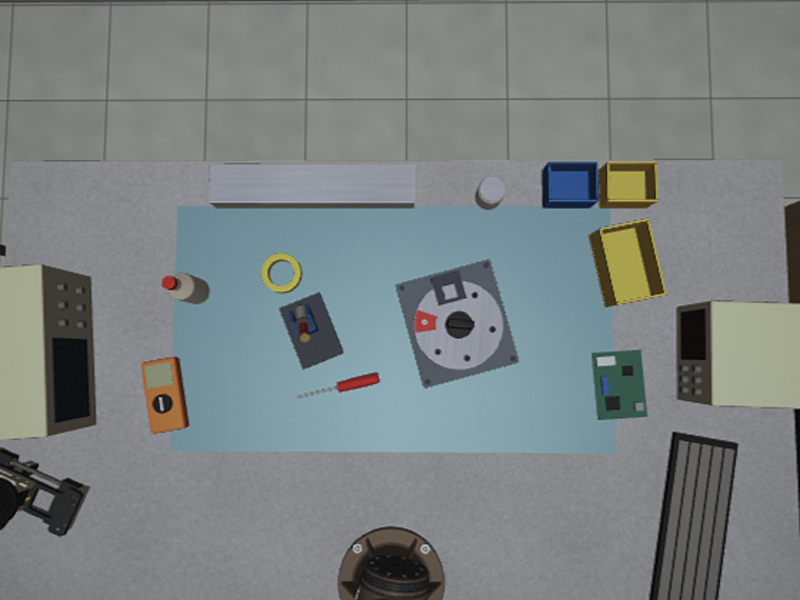

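View pics/s0.png

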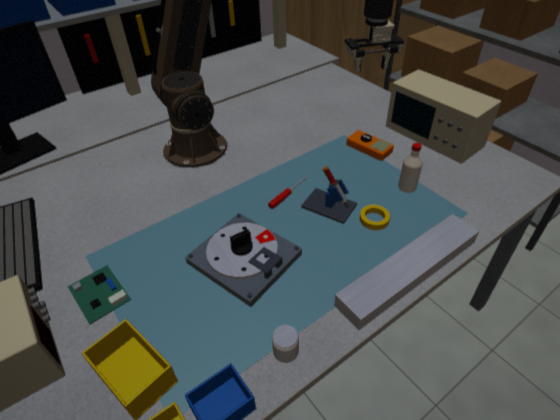

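The top view shows the wheel around (460,324), the window at (449,292), the red sector at (425,322) and the stand at (311,330), all in 800-wide pixels. I'll enlarge both areas.

Run:
```python
import cv2,numpy as np
b=cv2.imread('pics/t0.png')
a=cv2.resize(b[175:280,270:375],None,fx=5.6,fy=5.6,interpolation=cv2.INTER_CUBIC)[:588]
c=cv2.resize(b[195:265,185:255],None,fx=2.8,fy=2.8,interpolation=cv2.INTER_CUBIC)
cv2.imwrite('pics/wh.png',a)
cv2.imwrite('pics/st.png',cv2.resize(b[195:265,185:255],None,fx=8,fy=8,interpolation=cv2.INTER_CUBIC))
```

```text
(no output)
```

View pics/wh.png

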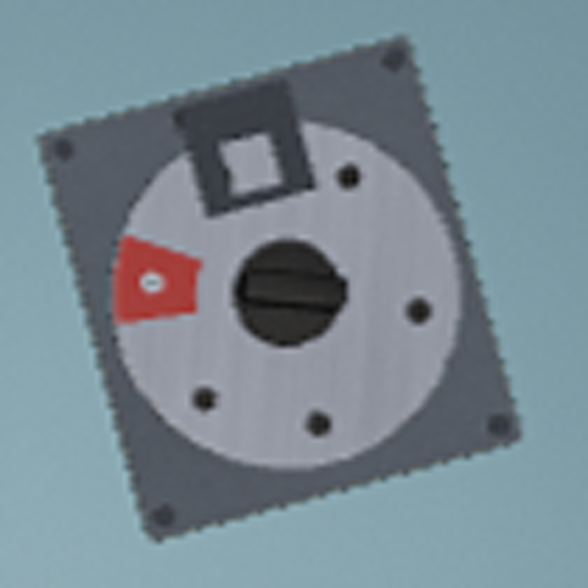

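View pics/st.png

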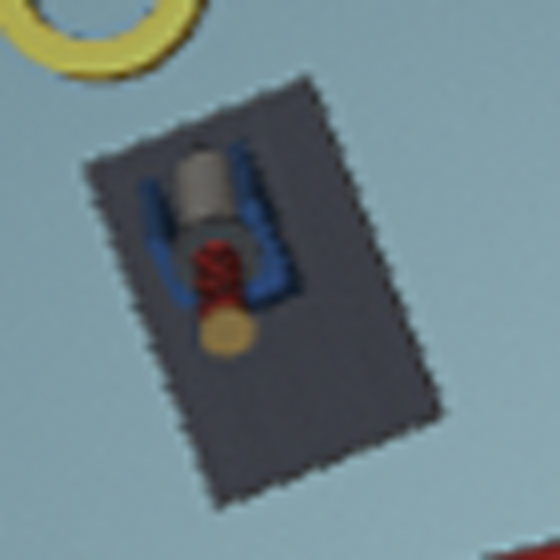

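Run:
```python
from h import *
np.set_printoptions(precision=4,suppress=True)
W=lambda l,z:px2w('top',(np.array(l,float)+.5)/5.6-.5+[270,175],z)
S=lambda l,z:px2w('top',(np.array(l,float)+.5)/8-.5+[185,195],z)
c=W([[287,294]],.044)[0];s=W([[152,283]],.0445)[0]
print('axis',c,'spot',s,np.linalg.norm((s-c)[:2]))
f=W([[175,118],[290,78],[316,185],[208,215]],.055);print('frame',f,f.mean(0))
b=W([[40,135],[408,38],[522,438],[152,540]],.012);print('base',b.mean(0),[np.linalg.norm(b[i]-b[i-1]) for i in range(4)])
ang=lambda v:np.degrees(np.arctan2(v[1],v[0]))
u=f[:2].mean(0)-f[2:].mean(0);u2=b[:2].mean(0)-b[2:].mean(0);print('frame dir',ang(u),ang(f.mean(0)-c),'base dir',ang(u2),'spot dir',ang(s-c))
w=W([[218,145],[270,130],[283,186],[231,202]],.055);print('win',w.mean(0),np.linalg.norm(w.mean(0)-c),ang(w.mean(0)-c))
t=S([[88,163],[308,78],[442,412],[220,508]],.012);print('stand',t.mean(0),[np.linalg.norm(t[i]-t[i-1]) for i in range(4)])
y=t[:2].mean(0)-t[2:].mean(0);print('yaw',ang(y))
yw=np.radians(ang(y));X=np.array([np.cos(yw),np.sin(yw),0]);seat=t.mean(0)+.012*X;seat[2]=.098
z=-np.sin(np.radians(35))*X+[0,0,np.cos(np.radians(35))]
for k in(0,.033,.06):print(k,seat+k*z)
print('check px crop',[(w2px('top',seat+k*z)-[185,195]+.5)*8 for k in(0,.033,.06)])
print('cap scene',w2px('scene',seat+.06*z))
```

```text
axis [ 0.5643 -0.1491  0.044 ] spot [ 0.5702 -0.0734  0.0445] 0.07594920031116074
frame [[ 0.6621 -0.0858  0.055 ]
 [ 0.6849 -0.1502  0.055 ]
 [ 0.6247 -0.1644  0.055 ]
 [ 0.6077 -0.1041  0.055 ]] [ 0.6448 -0.1261  0.055 ]
base [ 0.5703 -0.1486  0.012 ] [np.float64(0.24134841726684672), np.float64(0.2206772944016139), np.float64(0.239183081839714), np.float64(0.2194745978354251)]
frame dir 15.834614994530718 15.903073231714393 base dir 15.404671230193806 spot dir 85.53970714524941
win [ 0.6354 -0.1279  0.055 ] 0.07501893324656685 16.57773034129965
stand [0.5529 0.1805 0.012 ] [np.float64(0.14960490346445685), np.float64(0.09539954537805201), np.float64(0.14596332572695972), np.float64(0.09697646437899654)]
yaw 22.15717407340361
0 [0.5641 0.185  0.098 ]
0.033 [0.5465 0.1779 0.125 ]
0.06 [0.5322 0.172  0.1471]
check px crop [array([[219.4571, 251.2333]]), array([[226.1603, 294.9226]]), array([[231.8861, 332.2413]])]
cap scene [[323.3991 168.198 ]]
```

```bash
cat >> h.py <<'E'
def rel(p,Rt,T0=None):
    """shift+turn in tool axes from T0 (measured pose by default) to the target"""
    T0=tool() if T0 is None else T0; Rt=Rt if isinstance(Rt,R) else R.from_euler('xyz',Rt,degrees=True)
    r=np.r_[T0[:3,:3].T@(np.array(p)-T0[:3,3]),(R.from_matrix(T0[:3,:3]).inv()*Rt).as_rotvec()]
    print('row',[round(float(x),4) for x in r]); return r
E
python3 - <<'E'
from h import *
T=tool();T[:3,3]=[.266,.62,.227];T[:3,:3]=R.from_euler('xyz',[180,0,-23.2],degrees=True).as_matrix()
rel([.565,-.149,.2],[180,0,-94.5],T)
E
```

```text
row [0.5778, 0.589, 0.027, 0.0, -0.0, 1.2444]
```

>>> carry_out([
  [0.578, 0.589, 0.007, 0, 0, 1.244],
  [0.578, 0.589, 0.007, 0, 0, 1.244],
  [0.578, 0.589, 0.007, 0, 0, 1.244],
  [0.578, 0.589, 0.007, 0, 0, 1.244],
  [0.578, 0.589, 0.007, 0, 0, 1.244],
  [0.578, 0.589, 0.007, 0, 0, 1.244],
  [0.578, 0.589, 0.007, 0, 0, 1.244],
  [0.578, 0.589, 0.007, 0, 0, 1.244],
], grip=1)

```text
clock: 1.1
tool_pos: [0.4474, 0.1525, 0.2224]
orientation: [-180.0, 0.0, -94.5]
force: [2.1, 0.9, -0.8]
opening: 0.0878
gripper_force: 0.0
```

Run:
```python
from h import *
print(tool()[:3,3],telemetry.get_obs()['orientation'])
rel([.565,-.149,.18],[180,0,-94.5])
```

```text
[0.44737562 0.15254851 0.22240756] [-1.79985298e+02  2.00367570e-02 -9.45376682e+01]
row [0.2913, -0.1411, 0.0423, -0.0003, 0.0003, -0.0007]
```

>>> carry_out([
  [0.29, -0.142, 0.04, 0, 0, 0],
  [0.29, -0.142, 0.04, 0, 0, 0],
  [0.29, -0.142, 0.04, 0, 0, 0],
  [0.29, -0.142, 0.04, 0, 0, 0],
  [0.29, -0.142, 0.04, 0, 0, 0],
  [0.29, -0.142, 0.04, 0, 0, 0],
  [0.29, -0.142, 0.04, 0, 0, 0],
])

```text
clock: 1.98
tool_pos: [0.5657, -0.1465, 0.1814]
orientation: [179.9, -0.0, -94.6]
force: [-0.4, -0.4, 0.4]
opening: 0.0878
gripper_force: 0.0
```

Run:
```python
from h import *
np.set_printoptions(precision=4,suppress=True)
KE=cam('wrist');im=snap('wrist','w1.png');np.save('w1K.npy',KE[0]);np.save('w1E.npy',KE[1])
cv2.imwrite('pics/w1b.png',cv2.resize(im[:,:,::-1],(800,600),interpolation=cv2.INTER_CUBIC))
print(tool()[:3,3],w2px('wrist',[[.565,-.149,.098]],KE)*800/560)
```

```text
[ 0.5657 -0.1456  0.1819] [[400.8843 298.7428]]
```

View pics/w1b.png

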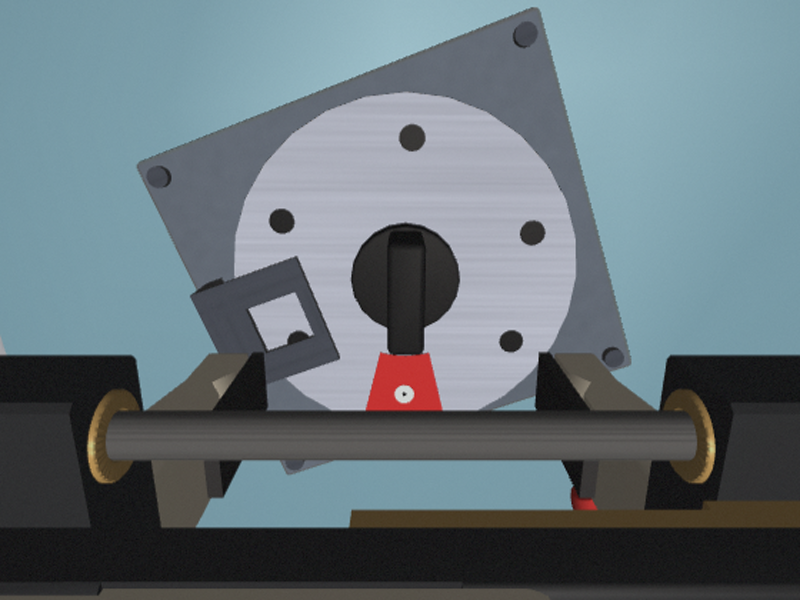

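The knob bar lies vertically at x≈405, the white spot is at (404,394), and the window opening has corners near (248,307), (296,292), (314,337) and (270,353).

Run:
```python
from h import *
from scipy.optimize import least_squares
np.set_printoptions(precision=4,suppress=True)
KE=(np.load('w1K.npy'),np.load('w1E.npy'))
P=lambda l,z:px2w('wrist',(np.array(l,float)+.5)*.7-.5,z,KE)
im=cv2.imread('pics/w1.png');
# disc edge: known points
d=P([[234,262],[577,262],[405,92],[290,139],[520,136]],.044)[:,:2]
r=least_squares(lambda c:np.linalg.norm(d-c,axis=1)-.098,[.565,-.149]);c=r.x;print('axis',c,r.fun)
s=P([[404,394]],.0445)[0];a=lambda v:np.degrees(np.arctan2(v[1],v[0]))
print('spot',s,np.linalg.norm(s[:2]-c),a(s[:2]-c))
k=P([[388,236],[424,236],[388,350],[424,350]],.098);print('bar',k,'dir',a((k[2]+k[3]-k[0]-k[1])),'wid',np.linalg.norm(k[0]-k[1]),k.mean(0))
f=P([[190,295],[298,257],[339,357]],.055);w=P([[248,307],[296,292],[314,337],[270,353]],.055)
print('frame edge dirs',a(f[1]-f[0]),a(f[1]-f[2]),'win',w.mean(0),np.linalg.norm(w.mean(0)[:2]-c),a(w.mean(0)[:2]-c))
rel([*c,.066],[180,0,a(s[:2]-c)-180])
```

```text
axis [ 0.5624 -0.1462] [-0.0002 -0.0004  0.0007 -0.0006 -0.0002]
spot [ 0.5692 -0.0723  0.0445] 0.07426508291836152 84.70306764683386
bar [[ 0.5686 -0.1795  0.098 ]
 [ 0.5521 -0.1782  0.098 ]
 [ 0.5734 -0.1236  0.098 ]
 [ 0.556  -0.1222  0.098 ]] dir 85.55909069742127 wid 0.016478273086510745 [ 0.5625 -0.1509  0.098 ]
frame edge dirs -165.18810173710526 -75.43905746094923 win [ 0.6341 -0.1275  0.055 ] 0.07407944151701039 14.623288014339428
row [0.0009, 0.0032, 0.1159, 0.001, 0.0001, 0.0136]
```

>>> carry_out([
  [0.002, 0.0026, 0.05, 0, 0, 0.009],
  [0.002, 0.0026, 0.1, 0, 0, 0.009],
  [0.002, 0.0026, 0.116, 0, 0, 0.009],
  [0.002, 0.0026, 0.116, 0, 0, 0.009],
  [0.002, 0.0026, 0.116, 0, 0, 0.009],
])

```text
clock: 2.65
tool_pos: [0.5649, -0.1471, 0.0684]
orientation: [-179.8, 0.0, -94.9]
force: [0.0, -0.8, 0.4]
opening: 0.0875
gripper_force: 0.0
```

>>> carry_out([
  [0, 0, 0, 0, 0, 0],
  [0, 0, 0, 0, 0, 0],
  [0, 0, 0, 0, 0, 0],
  [0, 0, 0, 0, 0, 0],
  [0, 0, 0, 0, 0, 0],
  [0, 0, 0, 0, 0, 0],
], grip=-1)

```text
clock: 3.4
tool_pos: [0.5634, -0.1475, 0.0663]
orientation: [180.0, -0.0, -95.0]
force: [0.0, 0.5, 0.1]
opening: 0.0332
gripper_force: 0.0
```

>>> carry_out([
  [0, 0, 0, 0, 0, 0],
  [0, 0, 0, 0, 0, 0],
  [0, 0, 0, 0, 0, 0],
  [0, 0, 0, 0, 0, 0],
])

```text
clock: 3.9
tool_pos: [0.5632, -0.1475, 0.0663]
orientation: [180.0, -0.0, -95.0]
force: [-0.7, -0.1, 0.4]
opening: 0.0183
gripper_force: 30.0
```

>>> carry_out([
  [0, 0, 0, 0, 0, 0.15],
  [0, 0, 0, 0, 0, 0.3],
  [0, 0, 0, 0, 0, 0.45],
  [0, 0, 0, 0, 0, 0.6],
  [0, 0, 0, 0, 0, 0.75],
  [0, 0, 0, 0, 0, 0.9],
  [0, 0, 0, 0, 0, 1.05],
  [0, 0, 0, 0, 0, 1.2],
])

```text
clock: 4.9
tool_pos: [0.5627, -0.147, 0.0663]
orientation: [180.0, -0.1, -164.0]
force: [-3.1, 3.2, 2.8]
opening: 0.0178
gripper_force: 30.0
```

>>> carry_out([
  [0, 0, 0, 0, 0, 0.02],
  [0, 0, 0, 0, 0, 0.02],
])

```text
clock: 5.15
tool_pos: [0.5627, -0.1471, 0.0662]
orientation: [180.0, -0.1, -164.8]
force: [-3.1, 4.3, 3.6]
opening: 0.0177
gripper_force: 30.0
```

Run:
```python
from h import *
o=telemetry.get_obs();print(o['tool_pos'],o['orientation'],o['moment'],o['force'])
KE=cam('wrist');im=snap('wrist','w2.png');np.save('w2K.npy',KE[0]);np.save('w2E.npy',KE[1])
im=snap('top','t2.png')
a=cv2.resize(im[175:280,270:375,::-1],(560,560),interpolation=cv2.INTER_CUBIC)
cv2.imwrite('pics/w2b.png',a)
```

```text
[ 0.56269869 -0.14705507  0.0662472 ] [ 1.79954192e+02 -5.60123672e-02 -1.64790026e+02] [1.44805277 0.99018681 0.02460573] [-3.14312935  4.29934414  3.58162275]
```

View pics/w2.png

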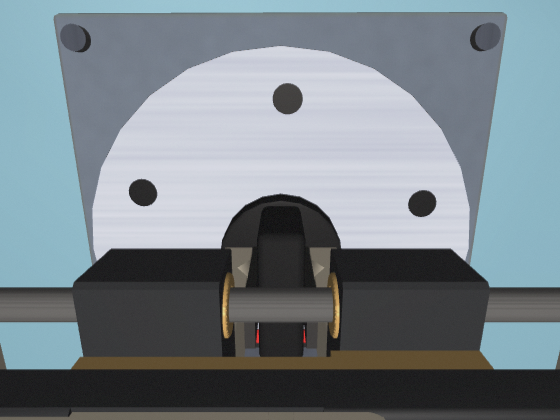

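>>> carry_out([
  [0, 0, 0, 0, 0, 0],
  [0, 0, 0, 0, 0, 0],
  [0, 0, 0, 0, 0, 0],
  [0, 0, 0, 0, 0, 0],
], grip=1)

```text
clock: 5.75
tool_pos: [0.5635, -0.1476, 0.0663]
orientation: [-180.0, 0.0, -164.9]
force: [0.7, -0.1, 0.0]
opening: 0.0525
gripper_force: 0.0
```

>>> carry_out([
  [0, 0, -0.02, 0, 0, 0],
  [0, 0, -0.06, 0, 0, 0],
  [0, 0, -0.115, 0, 0, 0],
  [0, 0, -0.115, 0, 0, 0],
  [0, 0, -0.115, 0, 0, 0],
  [0, 0, -0.115, 0, 0, 0],
])

```text
clock: 6.5
tool_pos: [0.5626, -0.1475, 0.1801]
orientation: [180.0, -0.1, -164.9]
force: [-0.3, 0.0, 0.7]
opening: 0.0878
gripper_force: 0.0
```

Run:
```python
from h import *
o=telemetry.get_obs();print(o['tool_pos'],o['orientation'],o['opening'])
KE=cam('wrist');im=snap('wrist','w3.png');np.save('w3K.npy',KE[0]);np.save('w3E.npy',KE[1])
cv2.imwrite('pics/w3b.png',cv2.resize(im[140:300,180:380,::-1],(800,640),interpolation=cv2.INTER_CUBIC)[:600])
```

```text
[ 0.56263313 -0.14745302  0.18006045] [ 1.79961000e+02 -1.17015185e-01 -1.64893465e+02] 0.08778628232246503
```

View pics/w3b.png

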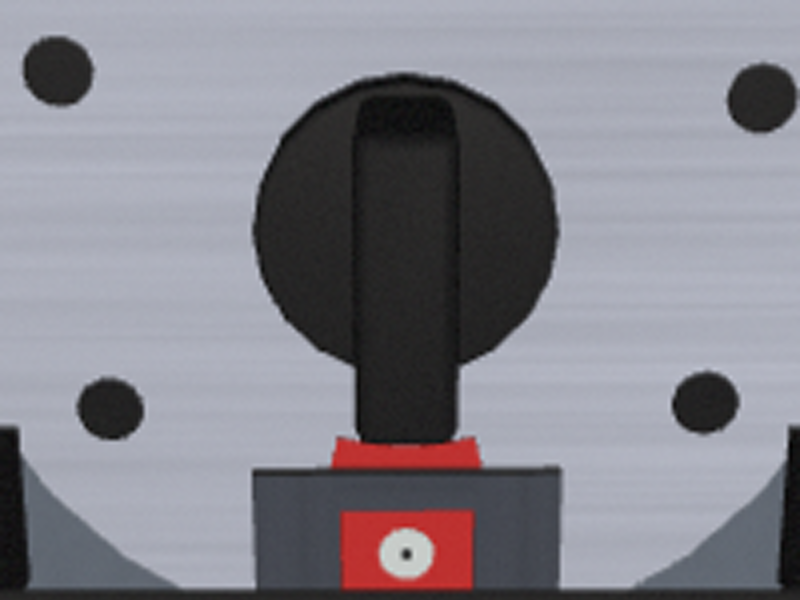

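```bash
cat >> h.py <<'E'
SEAT=np.array([.5641,.185,.098]); YAW=22.2
def punch(SEAT=SEAT,YAW=YAW):
    X=np.array([np.cos(np.radians(YAW)),np.sin(np.radians(YAW)),0]); a=np.radians(35)
    z=-np.sin(a)*X+[0,0,np.cos(a)]; y=np.array([-X[1],X[0],0]); zt=-z
    return z,R.from_matrix(np.c_[np.cross(y,zt),y,zt])
E
python3 - <<'E'
from h import *
np.set_printoptions(precision=4,suppress=True)
KE=(np.load('w3K.npy'),np.load('w3E.npy'))
s=px2w('wrist',(np.array([[406.,553]])+.5)/4-.5+[180,140],.0445,KE)[0];print('spot',s)
z,Rt=punch();print(Rt.as_euler('xyz',degrees=True))
rel(SEAT+.151*z,Rt)
E
```

```text
spot [ 0.6354 -0.1276  0.0445]
[-180.    35.  -157.8]
row [-0.002, 0.31, -0.0415, -0.0371, -0.6122, -0.1201]
```

>>> carry_out([
  [0, 0.06, -0.05, 0, 0, 0],
  [-0.002, 0.12, -0.05, -0.01, -0.15, -0.03],
  [-0.002, 0.18, -0.05, -0.02, -0.3, -0.06],
  [-0.002, 0.24, -0.045, -0.03, -0.45, -0.09],
  [-0.002, 0.3, -0.0415, -0.037, -0.612, -0.12],
  [-0.002, 0.31, -0.0415, -0.037, -0.612, -0.12],
  [-0.002, 0.31, -0.0415, -0.037, -0.612, -0.12],
  [-0.002, 0.31, -0.0415, -0.037, -0.612, -0.12],
])

```text
clock: 7.55
tool_pos: [0.4904, 0.1496, 0.2333]
orientation: [179.6, 33.9, -157.7]
force: [0.4, -0.4, -1.0]
opening: 0.0877
gripper_force: 0.0
```

Run:
```python
from h import *
np.set_printoptions(precision=4,suppress=True)
o=telemetry.get_obs();print(o['tool_pos'],o['orientation'],o['joint_pos'])
KE=cam('wrist');im=snap('wrist','w4.png');np.save('w4K.npy',KE[0]);np.save('w4E.npy',KE[1])
z,Rt=punch()
cv2.imwrite('pics/w4b.png',cv2.resize(im[...,::-1],(800,600),interpolation=cv2.INTER_CUBIC))
for k in(0,.006,.06,.087):print(k,w2px('wrist',SEAT+k*z,KE)*800/560)
```

```text
[0.4904 0.1496 0.2333] [ 179.5685   33.9203 -157.7204] [  42.6624  -14.8581  -58.2766   37.8079  -17.7901 -143.5679]
0 [[407.2527 254.3643]]
0.006 [[407.4564 256.3018]]
0.06 [[409.6907 277.5547]]
0.087 [[411.1738 291.6627]]
```

View pics/w4b.png

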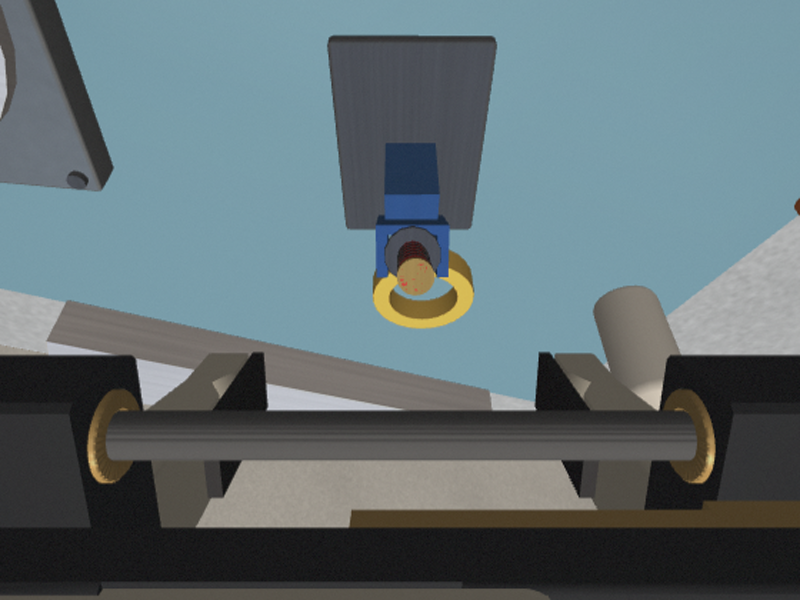

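```bash
sed -i 's/SEAT=np.array(\[.5641,.185,.098\])/SEAT=np.array([.5633,.1869,.098])/' h.py
python3 - <<'E'
from h import *
z,Rt=punch();rel(SEAT+.08*z,Rt)
E
```

```text
row [0.0092, 0.0067, 0.0777, 0.0079, -0.0192, 0.0005]
```

>>> carry_out([
  [0.009, 0.007, 0.03, 0.008, -0.019, 0],
  [0.009, 0.007, 0.06, 0.008, -0.019, 0],
  [0.009, 0.007, 0.078, 0.008, -0.019, 0],
  [0.009, 0.007, 0.078, 0.008, -0.019, 0],
  [0.009, 0.007, 0.078, 0.008, -0.019, 0],
])

```text
clock: 8.22
tool_pos: [0.5332, 0.1636, 0.1919]
orientation: [178.5, 32.4, -157.8]
force: [0.0, -0.7, 0.1]
opening: 0.0874
gripper_force: 0.0
```

Run:
```python
from h import *
print(telemetry.get_obs()['joint_pos'],telemetry.get_obs()['orientation'])
z,Rt=punch();rel(SEAT+.08*z,Rt);rel(SEAT+.014*z,Rt)
```

```text
[  34.70904193   -5.4733488   -58.2555839    45.34383789   -7.32508201
 -145.68168287] [ 178.5192964    32.4000963  -157.78951757]
row [0.023, 0.0097, 0.0193, 0.0259, -0.0454, -0.0004]
row [0.02, 0.008, 0.0852, 0.0259, -0.0454, -0.0004]
```

The camera view agrees with the estimate to about 2 mm. The arm can't reach a fully axial grasp because joint 3 is at its limit. I'll grasp with the tool tilted only 15°, which is 20° off the punch axis.

Run:
```python
from h import *
z,_=punch();Rt=R.from_euler('xyz',[180,15,-157.8],degrees=True);zt=Rt.as_matrix()[:,2];print(zt)
G=SEAT+.033*z;print(G)
rel(G-.071*zt,Rt)
```

```text
[ 0.23963294  0.09779239 -0.96592583]
[0.5457751  0.17974822 0.12503202]
row [-0.0004, 0.0102, -0.0015, 0.0257, 0.3037, 0.0041]
```

>>> carry_out([
  [0, 0.005, -0.015, 0.01, 0.1, 0],
  [0, 0.01, -0.015, 0.026, 0.2, 0],
  [0, 0.01, -0.0015, 0.026, 0.304, 0.004],
  [0, 0.01, -0.0015, 0.026, 0.304, 0.004],
  [0, 0.01, -0.0015, 0.026, 0.304, 0.004],
])

```text
clock: 8.85
tool_pos: [0.5281, 0.1732, 0.1938]
orientation: [180.0, 15.1, -157.7]
force: [-0.2, 0.7, -0.8]
opening: 0.0878
gripper_force: 0.0
```

Run:
```python
from h import *
np.set_printoptions(precision=4,suppress=True)
o=telemetry.get_obs();print(o['joint_pos'],o['orientation'])
z,_=punch();Rt=R.from_euler('xyz',[180,15,-157.8],degrees=True);zt=Rt.as_matrix()[:,2]
G=SEAT+.033*z
rel(G-.071*zt,Rt);rel(G+.019*zt,Rt)
KE=cam('wrist');im=snap('wrist','w5.png')
for k in(.006,.06):print(k,w2px('wrist',SEAT+k*z,KE))
hsv=cv2.cvtColor(im,cv2.COLOR_RGB2HSV);cv2.imwrite('pics/w5b.png',cv2.resize(im[100:300,180:380,::-1],(600,600)))
```

```text
[  41.8029    1.8913  -32.5089    7.4991  -41.6099 -114.5274] [ 179.9882   15.0605 -157.7262]
row [-0.0004, -0.0006, 0.0002, 0.0005, 0.0011, 0.0012]
row [-0.0003, -0.0006, 0.0902, 0.0005, 0.0011, 0.0012]
0.006 [[280.027  219.7372]]
0.06 [[279.997  217.3784]]
```

View pics/w5b.png

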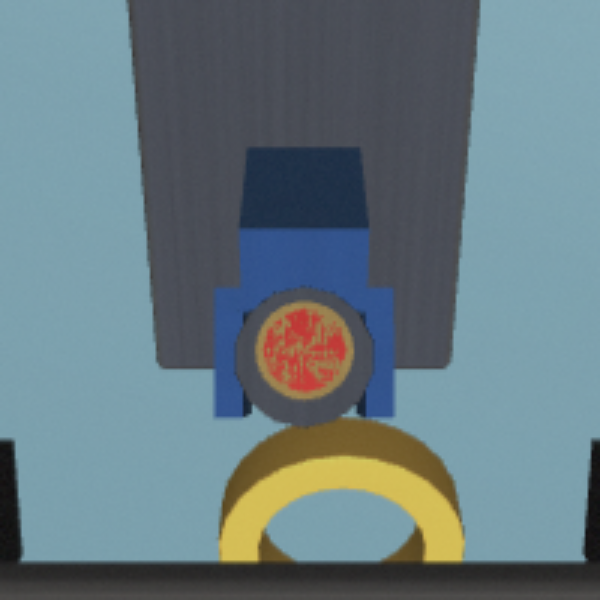

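Cap and flange line up with the prediction to under 1 mm, so I'm descending and closing.

>>> carry_out([
  [0, 0, 0.03, 0, 0, 0],
  [0, 0, 0.06, 0, 0, 0],
  [0, 0, 0.08, 0, 0, 0],
  [0, 0, 0.09, 0, 0, 0],
  [0, 0, 0.09, 0, 0, 0],
  [0, 0, 0.09, 0, 0, 0],
])

```text
clock: 9.65
tool_pos: [0.5507, 0.1826, 0.1082]
orientation: [180.0, 15.1, -157.7]
force: [0.7, 0.0, 0.3]
opening: 0.0878
gripper_force: 0.0
```

>>> carry_out([
  [0, 0, 0, 0, 0, 0],
  [0, 0, 0, 0, 0, 0],
  [0, 0, 0, 0, 0, 0],
  [0, 0, 0, 0, 0, 0],
  [0, 0, 0, 0, 0, 0],
  [0, 0, 0, 0, 0, 0],
  [0, 0, 0, 0, 0, 0],
  [0, 0, 0, 0, 0, 0],
], grip=-1)

```text
clock: 10.65
tool_pos: [0.5505, 0.1826, 0.1071]
orientation: [180.0, 15.1, -157.7]
force: [-0.6, -0.2, -0.7]
opening: 0.0175
gripper_force: 30.0
```

>>> carry_out([
  [0, 0, 0, 0, 0, 0],
  [0, 0, 0, 0, 0, 0],
  [0, 0, 0, 0, 0, 0],
])

```text
clock: 11.02
tool_pos: [0.5505, 0.1825, 0.1071]
orientation: [180.0, 15.1, -157.7]
force: [-0.1, 0.2, -0.7]
opening: 0.0173
gripper_force: 30.0
```

Run:
```python
from h import *
o=telemetry.get_obs();print(o['joint_pos'],o['tool_pos'],o['orientation'],o['force'])
np.save('Tg.npy',tool())
z,_=punch();Rt=R.from_euler('xyz',[180,15,-157.8],degrees=True);zt=Rt.as_matrix()[:,2]
rel(SEAT+.033*z+.019*zt,Rt)
rel(tool()[:3,3]+.06*z,Rt)
```

```text
[  40.61661564   10.08900107  -37.26266721    9.78087926  -28.66685604
 -116.34634741] [0.55051414 0.18253778 0.1071273 ] [ 179.98507098   15.06097355 -157.71865538] [-0.07817166  0.15035695 -0.66930722]
row [0.0006, -0.0008, 0.0003, 0.0006, 0.0011, 0.0014]
row [0.0205, 0.0001, -0.0564, 0.0006, 0.0011, 0.0014]
```

>>> carry_out([
  [0.0034, 0, -0.0094, 0, 0, 0],
  [0.0068, 0, -0.0188, 0, 0, 0],
  [0.0103, 0, -0.0282, 0, 0, 0],
  [0.012, 0, -0.05, 0, 0, 0],
  [0.002, 0, -0.087, 0, 0, 0],
  [-0.008, 0, -0.124, 0, 0, 0],
  [-0.013, 0, -0.143, 0, 0, 0],
  [-0.013, 0, -0.143, 0, 0, 0],
])

```text
clock: 12.02
tool_pos: [0.5277, 0.1732, 0.2504]
orientation: [179.9, 15.2, -157.7]
force: [0.1, 0.1, -3.6]
opening: 0.0174
gripper_force: 30.0
```

Run:
```python
from h import *
np.set_printoptions(precision=4,suppress=True)
o=telemetry.get_obs();print(o['joint_pos'],o['force'],o['opening'])
Rw=R.from_euler('xyz',[180,-20,-157.8],degrees=True);zt=Rw.as_matrix()[:,2]
S=np.array([.6355,-.1276,.0445])
G=S+[0,0,.123+.02]
rel(G+.019*zt,Rw)
```

```text
[  41.8903   -1.0207  -27.2341    6.5519  -49.5769 -113.2484] [ 0.053   0.0542 -3.6022] 0.017448781790064847
row [0.0412, -0.3193, 0.072, 0.0013, 0.6146, 0.0015]
```

Run:
```python
from h import *
Rw=R.from_euler('xyz',[180,-20,-157.8],degrees=True);zt=Rw.as_matrix()[:,2]
rel(np.array([.6355,-.1276,.0445+.123+.035])+.019*zt,Rw)
```

```text
row [0.0372, -0.3193, 0.0575, 0.0013, 0.6146, 0.0015]
```

>>> carry_out([
  [0.005, -0.04, 0.0, 0, 0.12, 0],
  [0.01, -0.08, 0.0, 0, 0.24, 0],
  [0.015, -0.12, 0.01, 0, 0.36, 0],
  [0.02, -0.16, 0.02, 0, 0.48, 0],
  [0.025, -0.21, 0.03, 0, 0.615, 0],
  [0.035, -0.26, 0.05, 0, 0.615, 0],
  [0.045, -0.319, 0.0575, 0, 0.615, 0.0015],
  [0.045, -0.319, 0.0575, 0, 0.615, 0.0015],
])

```text
clock: 13.02
tool_pos: [0.6208, -0.1366, 0.1774]
orientation: [179.9, -20.5, -158.0]
force: [-0.0, 0.7, -2.5]
opening: 0.0176
gripper_force: 30.0
```

Run:
```python
from h import *
np.set_printoptions(precision=4,suppress=True)
Rw=R.from_euler('xyz',[180,-20,-157.8],degrees=True);zt=Rw.as_matrix()[:,2]
o=telemetry.get_obs();print(o['joint_pos'],o['orientation'])
rel(np.array([.6355,-.1276,.0445+.123+.035])+.019*zt,Rw)
b=snap('scene','s6.png');KE=cam('wrist');im=snap('wrist','w6.png')
print(w2px('scene',[[.6355,-.1276,.0445],[.6355,-.1276,.0795],[.6355,-.1276,.2295]]), w2px('wrist',[[.6355,-.1276,.0795],[.6355,-.1276,.0445]],KE))
c=cv2.resize(b[160:280,210:330],(550,550),interpolation=cv2.INTER_CUBIC)
cv2.imwrite('pics/c6.png',np.hstack([c,im[:,150:400]][:1])[...,::-1])
```

```text
[  8.0542  29.9607   4.0203   4.7476 -84.0563 -77.4461] [ 179.8929  -20.5044 -158.0476]
row [-0.0073, 0.0029, -0.0105, 0.0034, -0.0088, -0.0041]
[[261.4108 260.4917]
 [260.6181 251.8285]
 [256.7805 209.889 ]] [[282.4263 276.5782]
 [282.1335 271.5101]]
```

View pics/c6.png

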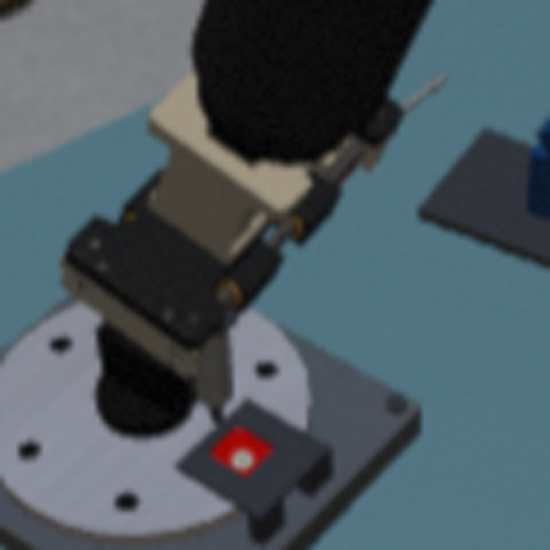

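The barrel with its dark tip is around crop (215,370–420), above and slightly robot-side of the window, and the red window shows the white spot at (242,460). That was my last picture view, so from here I check numerically. First I settle onto the target.

>>> carry_out([
  [-0.007, 0.003, -0.0105, 0.003, -0.009, -0.004],
  [-0.007, 0.003, -0.0105, 0.003, -0.009, -0.004],
  [-0.007, 0.003, -0.0105, 0.003, -0.009, -0.004],
  [-0.007, 0.003, -0.0105, 0.003, -0.009, -0.004],
])

```text
clock: 13.62
tool_pos: [0.6305, -0.1257, 0.1889]
orientation: [-179.9, -19.6, -157.5]
force: [-0.9, -0.8, -2.3]
opening: 0.0178
gripper_force: 30.0
```

Run:
```python
from h import *
np.set_printoptions(precision=4,suppress=True,linewidth=200)
Rw=R.from_euler('xyz',[180,-20,-157.8],degrees=True);zt=Rw.as_matrix()[:,2]
print(telemetry.get_obs()['orientation'])
r=rel(np.array([.6355,-.1276,.0445+.123+.035])+.019*zt,Rw)
KE=cam('wrist');im=snap('wrist','w7.png');T=tool();b=snap('scene','s7.png')
G=T[:3,3]-.019*T[:3,2]
ax=T[:3,:3]@[np.sin(np.radians(20)),0,-np.cos(np.radians(20))];print('axis',ax,'tip',G-.123*ax)
for n,I,K in(('wrist',im,KE),('scene',b,cam('scene'))):
    for k in(-.05,-.07,-.09,-.1,-.11,-.118,-.123,-.13):
        u,v=w2px(n,G+k*ax,K)[0];iu,iv=int(round(u)),int(round(v));g=I[iv,iu-22:iu+23]
        print(n,k,round(u,1),round(v,1),' '.join('%d'%x for x in g.mean(1)))
```

```text
[-179.927   -19.6469 -157.5104]
row [0.0011, -0.0036, 0.0049, -0.003, 0.0062, 0.0048]
axis [-0.006  -0.0012  1.    ] tip [ 0.6371 -0.1233  0.0837]
wrist -0.05 280.8 272.6 23 25 47 48 61 82 128 130 132 133 134 135 134 134 135 135 136 136 135 134 132 131 131 131 134 133 135 132 132 130 131 132 133 131 130 129 126 124 78 59 46 53 25 23 22
wrist -0.07 280.7 268.7 21 20 31 73 53 52 57 59 57 49 53 61 63 95 97 130 132 131 130 130 130 130 129 131 130 129 130 129 126 107 78 78 59 51 52 57 51 59 60 64 74 27 23 19 29
wrist -0.09 280.7 265.5 22 21 44 88 86 68 53 59 48 53 58 50 41 42 49 56 58 57 52 48 49 48 49 49 49 54 55 56 59 52 52 45 43 54 52 51 51 48 73 85 82 35 21 17 32
wrist -0.1 280.7 264.1 26 26 43 88 88 88 85 57 46 44 43 49 40 43 51 57 57 49 47 43 35 38 31 39 42 48 52 57 59 50 43 46 54 52 50 51 48 84 83 85 84 37 24 25 32
wrist -0.11 280.7 262.8 27 24 44 87 88 87 87 72 48 61 56 36 44 59 47 43 52 44 51 57 57 55 52 58 50 50 51 41 43 51 59 50 42 60 51 55 70 85 83 84 84 38 21 27 33
wrist -0.118 280.7 261.8 34 19 44 88 88 86 87 88 87 77 47 43 49 39 44 52 57 58 49 48 37 39 35 38 41 50 51 61 52 
[... 1040 characters left out ...]
 80 79 80
scene -0.11 261.9 247.0 14 14 9 6 8 6 1 2 1 5 10 18 67 137 144 146 146 147 147 144 135 74 37 34 67 117 131 143 146 146 145 145 143 145 145 142 139 119 87 81 80 82 81 80 81
scene -0.118 262.1 249.1 18 16 16 15 17 14 4 5 11 10 14 53 122 143 147 147 146 144 145 140 116 68 35 31 45 52 60 80 105 123 135 142 143 141 142 143 137 90 80 80 79 81 80 80 81
scene -0.123 262.3 250.4 15 17 15 12 16 12 11 9 12 9 30 76 138 146 147 147 146 144 138 118 79 55 44 43 53 51 52 55 63 80 107 126 140 141 143 144 136 86 80 78 80 80 79 81 81
scene -0.13 262.4 252.1 11 14 11 15 12 12 9 12 29 67 111 141 145 145 145 143 138 116 78 55 48 50 52 50 51 52 52 52 54 52 53 62 79 106 123 133 131 78 78 79 79 81 82 81 80
```

Run:
```python
from h import *
np.set_printoptions(precision=4,suppress=True,linewidth=200)
T=tool();KE=cam('wrist');im=cv2.imread('pics/w7.png').astype(float)
G=T[:3,3]-.019*T[:3,2]
for d in(-4,-2,0,2,4):
    a=np.radians(20+d);ax=T[:3,:3]@[np.sin(a),0,-np.cos(a)];ex=np.cross(T[:3,1],ax);ex*=np.sign(ex@T[:3,0])
    print(d,'near rim bottom row',w2px('wrist',G-.097*ax+.011*ex,KE)[0],'flange near',w2px('wrist',G-.033*ax+.017*ex,KE)[0])
for v in range(240,285):print(v,im[v,279:284].mean(0).mean(0).round(0) if 0 else im[v,281].round(0),end=' | ')
```

```text
-4 near rim bottom row [280.9767 238.3478] flange near [281.142  238.3221]
-2 near rim bottom row [280.9763 243.3267] flange near [281.1402 240.5202]
0 near rim bottom row [280.9762 248.3273] flange near [281.1384 242.7515]
2 near rim bottom row [280.9763 253.3502] flange near [281.1369 245.0145]
4 near rim bottom row [280.9766 258.3967] flange near [281.1355 247.3077]
240 [ 57.  59. 120.] | 241 [89. 80. 82.] | 242 [95. 86. 81.] | 243 [94. 84. 80.] | 244 [94. 84. 81.] | 245 [94. 86. 80.] | 246 [95. 86. 81.] | 247 [94. 84. 80.] | 248 [93. 84. 79.] | 249 [93. 83. 80.] | 250 [94. 84. 81.] | 251 [94. 85. 80.] | 252 [92. 82. 79.] | 253 [93. 85. 80.] | 254 [93. 85. 81.] | 255 [93. 84. 80.] | 256 [94. 84. 80.] | 257 [51. 48. 67.] | 258 [50. 51. 68.] | 259 [45. 45. 48.] | 260 [32. 33. 59.] | 261 [48. 50. 66.] | 262 [26. 27. 52.] | 263 [46. 48. 64.] | 264 [26. 25. 42.] | 265 [49. 51. 65.] | 266 [31. 33. 84.] | 267 [40. 65. 85.] | 268 [ 73. 118. 141.] | 269 [ 85. 139. 164.] | 270 [ 88. 142. 168.] | 271 [ 88. 143. 168.] | 272 [ 88. 142. 168.] | 273 [ 87. 141. 166.] | 274 [ 84. 129. 179.] | 275 [ 82. 125. 179.] | 276 [ 83. 125. 180.] | 277 [ 84. 126. 182.] | 278 [ 82. 125. 180.] | 279 [ 87. 140. 170.] | 280 [ 87. 141. 167.] | 281 [ 87. 142. 168.] | 282 [ 74.  91. 214.] | 283 [ 73.  81. 218.] | 284 [ 83. 121. 188.] |
```

Run:
```python
from h import *
T=tool();KE=cam('wrist')
for d in(-2,0):
  for off in (0,.002):
    a=np.radians(20+d);ax=T[:3,:3]@[np.sin(a),0,-np.cos(a)];ex=np.cross(T[:3,1],ax);ex*=np.sign(ex@T[:3,0])
    G=T[:3,3]-.019*T[:3,2]+off*ex
    print(d,off,[round(w2px('wrist',G+k*ax+r*ex,KE)[0][1],1) for k,r in((-.033,.017),(-.027,.017),(-.027,.009),(.027,.009),(.027,-.009))])
im=cv2.imread('pics/w7.png')
for v in range(284,312):print(v,im[v,281],end=' ')
```

```text
-2 0 [np.float64(240.5), np.float64(241.3), np.float64(257.8), np.float64(275.2), np.float64(328.2)]
-2 0.002 [np.float64(236.5), np.float64(237.2), np.float64(253.7), np.float64(269.3), np.float64(322.3)]
0 0 [np.float64(242.8), np.float64(243.2), np.float64(259.7), np.float64(272.3), np.float64(325.7)]
0 0.002 [np.float64(238.8), np.float64(239.1), np.float64(255.5), np.float64(266.4), np.float64(319.7)]
284 [ 83 121 188] 285 [ 87 139 169] 286 [ 79 114 190] 287 [ 60  77 104] 288 [58 61 64] 289 [60 61 62] 290 [65 65 67] 291 [68 68 71] 292 [73 74 75] 293 [77 79 80] 294 [86 88 89] 295 [87 89 91] 296 [91 92 95] 297 [94 96 98] 298 [ 98 100 102] 299 [ 97  99 101] 300 [ 98 100 102] 301 [101 103 105] 302 [101 102 106] 303 [100 102 104] 304 [102 103 106] 305 [102 104 107] 306 [102 104 107] 307 [102 104 106] 308 [103 105 107] 309 [102 104 106] 310 [100 101 103] 311 [ 98 101 103]
```

>>> carry_out([
  [0.0004, -0.0036, 0.005, -0.003, 0.006, 0.005],
  [0.0004, -0.0036, 0.005, -0.003, 0.006, 0.005],
  [0.0004, -0.0036, 0.005, -0.003, 0.006, 0.005],
  [0.0004, -0.0036, 0.005, -0.003, 0.006, 0.005],
])

```text
clock: 14.22
tool_pos: [0.6302, -0.1304, 0.1842]
orientation: [-180.0, -20.0, -157.9]
force: [0.2, -0.5, -2.1]
opening: 0.0172
gripper_force: 30.0
```

```bash
cat >> h.py <<'E'
RW=R.from_euler('xyz',[180,-20,-157.8],degrees=True); SPOT=np.array([.6355,-.1276,.0445])
def press(h): # target TCP with the tip h above the spot
    o=telemetry.get_obs();print(o['clock'],o['force'],o['tool_pos'],o['orientation'])
    zt=RW.as_matrix()[:,2]; return rel(SPOT+[.00065,.00026,.123+h]+.019*zt,RW)
E
python3 - <<'E'
from h import *
np.set_printoptions(precision=4,suppress=True)
press(.035);press(.004)
print(tool()[:3,:3].T@[0,0,-1])
E
```

```text
14.225 [ 0.2087 -0.459  -2.0986] [ 0.6302 -0.1304  0.1842] [-179.9903  -19.9947 -157.8627]
row [-0.0, 0.0005, -0.0005, 0.0002, 0.0001, -0.001]
14.225 [ 0.2087 -0.459  -2.0986] [ 0.6302 -0.1304  0.1842] [-179.9903  -19.9947 -157.8627]
row [-0.0106, 0.0005, 0.0287, 0.0002, 0.0001, -0.001]
[-0.3419  0.0002  0.9397]
```

>>> carry_out([
  [-0.005, 0.0005, 0.014, 0, 0, 0],
  [-0.009, 0.0005, 0.0245, 0, 0, 0],
  [-0.0113, 0.0005, 0.031, 0, 0, 0],
  [-0.0113, 0.0005, 0.031, 0, 0, 0],
  [-0.0113, 0.0005, 0.031, 0, 0, 0],
])

```text
clock: 14.85
tool_pos: [0.6302, -0.1299, 0.1515]
orientation: [-180.0, -20.0, -157.9]
force: [0.4, 1.0, -3.0]
opening: 0.0175
gripper_force: 30.0
```

Run:
```python
from h import *
np.set_printoptions(precision=4,suppress=True)
press(.002);press(-.0105)
b=snap('scene','s8.png');K=cam('scene');u,v=w2px('scene',SPOT+[0,0,.002],K)[0];print(u,v)
iu,iv=int(round(u)),int(round(v))
for r in range(iv-9,iv+12):print(r,' '.join('%3d,%3d'%(b[r,c,0],b[r,c,1]) for c in range(iu-9,iu+10)))
```

```text
14.85 [ 0.4188  1.0182 -3.0334] [ 0.6302 -0.1299  0.1515] [-179.972   -19.9834 -157.8573]
row [0.0001, 0.0001, -0.0002, -0.0001, 0.0003, -0.0009]
14.85 [ 0.4188  1.0182 -3.0334] [ 0.6302 -0.1299  0.1515] [-179.972   -19.9834 -157.8573]
row [-0.0042, 0.0001, 0.0116, -0.0001, 0.0003, -0.0009]
261.36646186650466 260.0067747634444
251 137,141 141,144 138,142 134,137 121,124  82, 82  59, 57  58, 56  58, 56  61, 58  60, 58  55, 55  52, 52  48, 48  46, 50  47, 51  49, 52  50, 54  61, 65
252 139,143 140,143 139,143 136,140 128,132  86, 87  59, 57  57, 56  60, 57  59, 58  59, 57  56, 56  54, 53  48, 48  49, 52  49, 53  46, 49  48, 52  46, 50
253 140,143 140,143 137,140 127,131 107,110  69, 71  56, 55  56, 55  58, 57  60, 58  59, 58  57, 56  53, 51  51, 50  48, 50  48, 52  49, 50  50, 53  46, 51
254 140,143 135,140 124,128  96,100  62, 66  50, 53  55, 51  60, 56  60, 56  60, 57  60, 57  58, 54  58, 49  63, 44  49, 42  47, 49  47, 51  49, 51  47, 50
255 136,140 124,128  96,101  59, 62  47, 49  53, 47  73, 38  84, 49  72, 53  61, 58  63, 58  71, 49  96, 39 109, 25  88, 29  61, 38  51, 47  48, 50
[... 1804 characters left out ...]
, 51  47, 51  49, 53  48, 52  48, 53  47, 50  48, 51  47, 51  48, 52  47, 50
268 137,141 137,141 137,141 136,140 131,134 106,108  77, 80  58, 59  49, 50  49, 53  49, 52  48, 51  48, 52  48, 52  45, 50  47, 51  48, 51  47, 51  44, 46
269 137,141 136,141 138,142 138,141 138,141 134,138 120,123 100,102  76, 77  55, 58  48, 50  47, 50  50, 54  47, 52  47, 50  47, 51  47, 50  44, 46  37, 38
270 138,141 138,142 137,141 139,143 139,143 141,145 139,142 133,136 103,105  65, 64  47, 48  44, 46  47, 49  49, 53  48, 51  48, 52  43, 47  34, 37  27, 27
271 137,140 138,142 139,143 138,141 139,143 138,142 130,133 117,118  96, 94  73, 69  59, 57  46, 48  40, 43  44, 48  45, 49  46, 48  34, 37  26, 26  24, 23
```

The tip is over the white spot, off by about 1 mm. Pressing.

>>> carry_out([
  [-0.0007, 0.0006, 0.0019, 0, 0, 0],
  [-0.0014, 0.0006, 0.004, 0, 0, 0],
  [-0.0022, 0.0006, 0.006, 0, 0, 0],
  [-0.0029, 0.0006, 0.008, 0, 0, 0],
  [-0.0036, 0.0006, 0.01, 0, 0, 0],
  [-0.0042, 0.0006, 0.0116, 0, 0, 0],
  [-0.0042, 0.0006, 0.0116, 0, 0, 0],
])

```text
clock: 15.78
tool_pos: [0.6304, -0.1294, 0.1408]
orientation: [-179.9, -19.9, -157.8]
force: [-0.8, 1.5, 8.0]
opening: 0.0178
gripper_force: 30.0
```

Run:
```python
from h import *
np.set_printoptions(precision=4,suppress=True)
press(-.0105)
```

```text
15.775 [-0.8403  1.5372  8.0333] [ 0.6304 -0.1294  0.1408] [-179.9038  -19.8967 -157.8421]
row [-0.0002, -0.0002, 0.0017, -0.0014, 0.0018, -0.0007]
```

>>> carry_out([
  [-0.0004, 0, 0.001, 0, 0, 0],
  [-0.0004, 0, 0.001, 0, 0, 0],
])

```text
clock: 16.02
tool_pos: [0.6304, -0.1293, 0.1394]
orientation: [-179.9, -19.9, -157.8]
force: [-0.7, 1.7, 5.2]
opening: 0.0174
gripper_force: 30.0
```

>>> carry_out([
  [-0.0004, 0, 0.001, 0, 0, 0],
  [-0.0004, 0, 0.001, 0, 0, 0],
])

```text
clock: 16.27
tool_pos: [0.6303, -0.1292, 0.1375]
orientation: [-179.9, -19.9, -157.8]
force: [1.0, 2.1, 2.6]
opening: 0.0169
gripper_force: 30.0
```

The force fell to about 5 N, so the punch has snapped. I'll lift and work out the return.

>>> carry_out([
  [0.0034, 0, -0.0094, 0, 0, 0],
  [0.01, 0, -0.028, 0, 0, 0],
  [0.02, 0, -0.055, 0, 0, 0],
  [0.03, 0, -0.08, 0, 0, 0],
  [0.035, 0, -0.095, 0, 0, 0],
  [0.035, 0, -0.095, 0, 0, 0],
])

```text
clock: 17.02
tool_pos: [0.6298, -0.1294, 0.239]
orientation: [-180.0, -19.9, -157.9]
force: [-1.1, -0.3, -3.4]
opening: 0.0175
gripper_force: 30.0
```

Run:
```python
from h import *
np.set_printoptions(precision=4,suppress=True)
o=telemetry.get_obs();print(o['force'],o['tool_pos'],o['opening'])
Tg=np.load('Tg.npy');z,_=punch();Rg=R.from_matrix(Tg[:3,:3])
X=np.array([np.cos(np.radians(22.2)),np.sin(np.radians(22.2)),0]);n=X*np.cos(np.radians(35))+[0,0,np.sin(np.radians(35))]
rel(Tg[:3,3]+.10*z+.015*n,Rg)
print(Tg[:3,:3].T@z,Tg[:3,:3].T@n)
```

```text
[-1.0862 -0.294  -3.361 ] [ 0.6298 -0.1294  0.239 ] 0.01746552085866212
row [-0.0131, 0.3188, 0.0391, -0.0007, -0.6099, -0.0027]
[ 0.341   0.0011 -0.9401] [-0.9401 -0.0011 -0.341 ]
```

>>> carry_out([
  [0.005, 0.05, -0.005, 0, -0.12, 0],
  [0.005, 0.11, -0.008, 0, -0.24, 0],
  [0.004, 0.17, -0.008, 0, -0.36, 0],
  [0.004, 0.23, -0.008, 0, -0.48, 0],
  [0.004, 0.29, -0.008, 0, -0.61, -0.003],
  [0.004, 0.319, -0.008, 0, -0.61, -0.003],
  [0.004, 0.319, -0.008, 0, -0.61, -0.003],
  [0.004, 0.319, -0.008, 0, -0.61, -0.003],
])

```text
clock: 18.02
tool_pos: [0.5078, 0.1654, 0.246]
orientation: [-180.0, 14.9, -157.7]
force: [-0.0, 0.2, -1.2]
opening: 0.0173
gripper_force: 30.0
```

```bash
cat >> h.py <<'E'
def home(up,off,T=None):
    Tg=np.load('Tg.npy');z,_=punch();X=np.array([np.cos(np.radians(22.2)),np.sin(np.radians(22.2)),0]);n=X*np.cos(np.radians(35))+[0,0,np.sin(np.radians(35))]
    o=telemetry.get_obs();print(o['clock'],o['force'].round(2),o['tool_pos'].round(4),o['orientation'].round(2))
    return rel(Tg[:3,3]+up*z+off*n,R.from_matrix(Tg[:3,:3]))
E
python3 - <<'E'
from h import *
home(.1,.015);KE=cam('wrist');im=snap('wrist','w9.png');T=tool()
a=np.radians(20)
for d in(-3,0,3):
    a=np.radians(20+d);ax=T[:3,:3]@[np.sin(a),0,-np.cos(a)];ex=np.cross(T[:3,1],ax);ex*=np.sign(ex@T[:3,0]);G=T[:3,3]-.019*T[:3,2]
    print(d,[round(float(w2px('wrist',G+k*ax+r*ex,KE)[0][1]),1) for k,r in((-.027,.017),(-.027,.009),(.027,.009))])
print([(v,im[v,281].tolist()) for v in range(234,276)])
E
```

```text
18.025 [-0.    0.17 -1.21] [0.5078 0.1654 0.246 ] [-179.98   14.85 -157.66]
row [0.0115, -0.0003, 0.047, -0.0003, -0.0036, 0.001]
-3 [240.5, 257.0, 276.8]
0 [243.3, 259.8, 272.4]
3 [246.2, 262.6, 268.2]
[(234, [134, 108, 51]), (235, [137, 109, 54]), (236, [136, 109, 52]), (237, [138, 111, 54]), (238, [137, 110, 52]), (239, [137, 110, 51]), (240, [75, 66, 54]), (241, [84, 88, 93]), (242, [88, 92, 102]), (243, [89, 93, 102]), (244, [88, 91, 101]), (245, [87, 91, 102]), (246, [89, 92, 102]), (247, [90, 94, 104]), (248, [89, 92, 102]), (249, [89, 93, 101]), (250, [87, 92, 102]), (251, [87, 91, 101]), (252, [89, 92, 102]), (253, [87, 92, 101]), (254, [87, 92, 101]), (255, [89, 92, 102]), (256, [89, 92, 103]), (257, [53, 45, 49]), (258, [51, 36, 39]), (259, [48, 45, 46]), (260, [49, 28, 28]), (261, [59, 44, 43]), (262, [47, 35, 34]), (263, [59, 46, 45]), (264, [46, 34, 34]), (265, [61, 47, 47]), (266, [77, 36, 30]), (267, [79, 61, 40]), (268, [174, 147, 91]), (269, [183, 155, 95]), (270, [185, 156, 97]), (271, [183, 155, 95]), (272, [184, 156, 96]), (273, [184, 156, 96]), (274, [183, 156, 95]), (275, [184, 155, 96])]
```

The punch hasn't shifted in the hand; the image rows match the earlier ones. Lowering along the channel axis.

>>> carry_out([
  [0.006, 0, 0.03, 0, -0.004, 0.001],
  [0.0115, 0, 0.047, 0, -0.004, 0.001],
  [0.0218, 0, 0.0508, 0, -0.004, 0.001],
  [0.0218, 0, 0.0508, 0, -0.004, 0.001],
  [0.0218, 0, 0.0508, 0, -0.004, 0.001],
])

```text
clock: 18.7
tool_pos: [0.5015, 0.1628, 0.1931]
orientation: [180.0, 15.3, -157.8]
force: [0.2, 0.5, -2.4]
opening: 0.0173
gripper_force: 30.0
```

Run:
```python
from h import *
home(.1,.004);home(.01,.003)
```

```text
18.7 [ 0.21  0.53 -2.42] [0.5015 0.1628 0.1931] [ 179.97   15.27 -157.75]
row [0.0017, -0.0003, 0.0014, 0.0001, 0.0036, -0.0006]
18.7 [ 0.21  0.53 -2.42] [0.5015 0.1628 0.1931] [ 179.97   15.27 -157.75]
row [-0.0278, -0.0004, 0.0864, 0.0001, 0.0036, -0.0006]
```

>>> carry_out([
  [-0.002, 0, 0.012, 0, 0.0036, 0],
  [-0.006, 0, 0.024, 0, 0.0036, 0],
  [-0.01, 0, 0.036, 0, 0.0036, 0],
  [-0.014, 0, 0.048, 0, 0.0036, 0],
  [-0.018, 0, 0.06, 0, 0.0036, 0],
  [-0.023, 0, 0.073, 0, 0.0036, 0],
  [-0.0278, 0, 0.0864, 0, 0.0036, 0],
  [-0.0278, 0, 0.0864, 0, 0.0036, 0],
])

```text
clock: 19.7
tool_pos: [0.5466, 0.1812, 0.1146]
orientation: [-180.0, 14.9, -157.7]
force: [-0.1, 0.8, -2.2]
opening: 0.0173
gripper_force: 30.0
```

Run:
```python
from h import *
home(.01,.003);home(0,0.0)
```

```text
19.7 [-0.05  0.83 -2.17] [0.5466 0.1812 0.1146] [-179.97   14.85 -157.75]
row [-0.0015, -0.0002, -0.0021, -0.0009, -0.0036, -0.0005]
19.7 [-0.05  0.83 -2.17] [0.5466 0.1812 0.1146] [-179.97   14.85 -157.75]
row [-0.0021, -0.0002, 0.0083, -0.0009, -0.0036, -0.0005]
```

>>> carry_out([
  [-0.001, 0, 0.003, 0, -0.0036, 0],
  [-0.0018, 0, 0.006, 0, -0.0036, 0],
  [-0.0021, 0, 0.0083, 0, -0.0036, 0],
  [-0.0021, 0, 0.0083, 0, -0.0036, 0],
  [-0.0021, 0, 0.0083, 0, -0.0036, 0],
])

```text
clock: 20.32
tool_pos: [0.5505, 0.183, 0.1087]
orientation: [180.0, 15.2, -157.7]
force: [0.4, 0.0, -1.5]
opening: 0.0175
gripper_force: 30.0
```

Run:
```python
from h import *
home(0,0.0)
```

```text
20.325 [ 0.4   0.   -1.54] [0.5505 0.183  0.1087] [ 179.98   15.19 -157.74]
row [0.0006, -0.0005, 0.0014, -0.0001, 0.0023, -0.0004]
```

>>> carry_out([
  [0.0004, -0.0005, 0.0014, 0, 0.002, 0],
  [0.0002, -0.0005, 0.0022, 0, 0.002, 0],
  [0.0002, -0.0005, 0.0022, 0, 0.002, 0],
])

```text
clock: 20.7
tool_pos: [0.5509, 0.1826, 0.1072]
orientation: [180.0, 15.1, -157.7]
force: [-8.4, -1.4, 8.1]
opening: 0.0175
gripper_force: 30.0
```

Run:
```python
from h import *
home(0,0.0)
```

```text
20.7 [-8.36 -1.43  8.11] [0.5509 0.1826 0.1072] [ 179.99   15.09 -157.74]
row [0.0004, 0.0001, -0.0001, -0.0001, 0.0005, -0.0003]
```

The flange is seated; the reaction points along the channel axis. Releasing.

>>> carry_out([
  [0, 0, 0, 0, 0, 0],
  [0, 0, 0, 0, 0, 0],
  [0, 0, 0, 0, 0, 0],
  [0, 0, 0, 0, 0, 0],
  [0, 0, 0, 0, 0, 0],
  [0, 0, 0, 0, 0, 0],
  [0, 0, 0, 0, 0, 0],
  [0, 0, 0, 0, 0, 0],
], grip=1)

```text
clock: 21.7
tool_pos: [0.551, 0.1827, 0.1064]
orientation: [180.0, 15.1, -157.7]
force: [-0.3, -0.2, 0.1]
opening: 0.0866
gripper_force: 0.0
```

>>> carry_out([
  [0, 0, -0.015, 0, 0, 0],
  [0, 0, -0.04, 0, 0, 0],
  [0, 0, -0.07, 0, 0, 0],
  [0, 0, -0.0895, 0, 0, 0],
  [0, 0, -0.0895, 0, 0, 0],
  [0, 0, -0.0895, 0, 0, 0],
])

```text
clock: 22.45
tool_pos: [0.5292, 0.1737, 0.1922]
orientation: [180.0, 15.0, -157.8]
force: [-1.5, -0.4, -0.1]
opening: 0.088
gripper_force: 0.0
```

Run:
```python
from h import *
o=telemetry.get_obs();print(o['tool_pos'],o['orientation'],o['opening'],o['force'])
im=snap('wrist','w10.png');a=cv2.imread('pics/w5.png');b=cv2.imread('pics/w10.png')
for i in(a,b):
    g=i[100:285,180:380];h=cv2.cvtColor(g,cv2.COLOR_BGR2HSV)
    red=(h[...,1]>150)&((h[...,0]<8)|(h[...,0]>172));print('red',np.argwhere(red).mean(0),red.sum())
    bl=(h[...,1]>120)&(abs(h[...,0].astype(int)-110)<12);print('blue',np.argwhere(bl).mean(0),bl.sum())
    fl=(h[...,1]<60)&(h[...,2]>90)&(h[...,2]<125);fl[:80]=0;print(np.argwhere(fl).mean(0),fl.sum())
t0=cv2.imread('pics/t0.png').astype(int);snap('top','t10.png');t=cv2.imread('pics/t10.png').astype(int)
d=(abs(t-t0).sum(2)>90).astype(np.uint8);n,l,s,c=cv2.connectedComponentsWithStats(d)
print([(s[i].tolist()) for i in range(1,n) if s[i][4]>12])
```

```text
[0.52923333 0.17368167 0.19216247] [ 179.980474     15.03247382 -157.75567043] 0.08795810376852935 [-1.47971376 -0.41130706 -0.12781061]
red [116.82215743 100.79008746] 343
blue [ 86.02499095 101.0351322 ] 2761
[125.57232704 103.46540881] 159
red [122.10126582 100.12658228] 79
blue [ 86.37769149 100.95446523] 2833
[123.77647059 101.16470588] 170
[[309, 199, 11, 11, 83], [330, 204, 9, 8, 37], [229, 217, 20, 32, 285], [290, 217, 16, 16, 191], [330, 224, 3, 7, 14], [84, 228, 146, 192, 12783], [299, 239, 5, 4, 17], [304, 244, 5, 5, 19], [0, 313, 63, 63, 2061], [251, 397, 26, 16, 66], [301, 411, 12, 9, 67], [262, 412, 16, 6, 29]]
```

Run:
```python
from h import *
for f in('w5','w10'):
    g=cv2.imread(f'pics/{f}.png')[190:236,240:324];h=cv2.cvtColor(g,cv2.COLOR_BGR2HSV)
    m=((h[...,1]>90)&((h[...,0]<24)|(h[...,0]>170))).astype(np.uint8)
    n,l,s,c=cv2.connectedComponentsWithStats(m);i=1+s[1:,4].argmax();print('cap',s[i],c[i])
    m=((h[...,1]<65)&(h[...,2]>60)).astype(np.uint8);n,l,s,c=cv2.connectedComponentsWithStats(m);print('gray',s[1:][s[1:,4]>60].tolist())
a=cv2.imread('pics/w5.png',0);b=cv2.imread('pics/w10.png',0)
for nm,(y0,y1,x0,x1) in {'stand':(145,185,250,315),'flange/punch':(196,242,256,308)}.items():
    r=cv2.matchTemplate(b[y0-10:y1+10,x0-10:x1+10],a[y0:y1,x0:x1],cv2.TM_CCOEFF_NORMED);_,v,_,p=cv2.minMaxLoc(r);print(nm,p[0]-10,p[1]-10,v)
```

```text
cap [ 25  11  33  32 819] [41.12576313 26.32112332]
gray [[0, 0, 20, 33, 409], [63, 0, 21, 33, 442], [19, 6, 45, 40, 675]]
cap [ 25  11  33  33 836] [40.67942584 26.81220096]
gray [[0, 0, 20, 33, 408], [63, 0, 21, 33, 441], [18, 6, 46, 40, 675]]
stand 0 0 0.9866822361946106
flange/punch 0 0 0.9078067541122437
```

Run:
```python
from h import *
print(workorder.close_job())
```

```text
the job is handed in; nothing more can be done
None
```

The job is handed in at about 22.6 s: blank set with its red sector filling the window, punch snapped on the white spot, and punch back in its stand matching its starting camera view. The snap was judged from the force dropping to about 5 N.

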